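# Make up two moulding kits for the plastic workshop

## Task

Make up the two workshop kits. Wooden tray: close its mould with the upper half whose holes fit the pins, fully seated, and stand the yellow slug in one of the tray's two open cells. Blue tray: close its mould with the other upper half, and stand the red slug and the clamp knob (brass foot down) in its cells, one in each; leave the green slug, the spanner and the steel dish where they are.

Things in the scene. Friction and masses are not known exactly. Their poses are not given: they have to be found in the camera images.
- wood_tray: Fixed wooden kit tray, 210 (x) x 126 mm, origin centre of underside, floor 4 mm, rims, dividers to z 12. Two open cells 111 (x) x 57 (y) mm, centred at x -45.5, y +30.5 / -30.5. Fixed on it: an aluminium lower mould half, 66 (x) x 44 mm, centre x 60, y 0, top at z 24; on it two dark tapered pins, 14 tall, 10 mm wide at foot, 3 at tip, in line along x at tray (43, 0) and (77, 0).
- blue_tray: Fixed blue kit tray, 210 (x) x 126 mm, origin centre of underside, floor 4 mm, rims, dividers to z 12. Two open cells 111 (x) x 57 (y) mm, centred at x -45.5, y +30.5 / -30.5. Fixed on it: an aluminium lower mould half, 66 (x) x 44 mm, centre x 60, y 0, top at z 24; on it two dark tapered pins, 14 tall, 10 mm wide at foot, 3 at tip, on a diagonal at tray (40, -10) and (80, 10).
- inline_half: Loose aluminium upper mould half, 66 (x) x 44 (y) x 22 mm, 160 g, flat, origin centre of underside. Two 14 mm through holes ringed dark, in line on its long centre line at (-17, 0) and (17, 0). Same after a half turn. Drops over the pins of the wooden tray, its x along the tray's x either way, underside then 24 mm above the tray's underside.
- diagonal_half: Loose aluminium upper mould half, 66 (x) x 44 (y) x 22 mm, 160 g, flat, origin centre of underside. Two 14 mm through holes ringed dark, on a diagonal at (-20, -10) and (20, 10). Same after a half turn. Drops over the pins of the blue tray, its x along the tray's x either way, underside then 24 mm above the tray's underside.
- yellow_slug: loose yellow solid plastic slug, an upright cylinder 32 mm in diameter and 30 mm tall, 26 g, origin at the centre of its underside. For the wooden tray.
- red_slug: loose red solid plastic slug, an upright cylinder 32 mm in diameter and 30 mm tall, 26 g, origin at the centre of its underside. For the blue tray.
- clamp_knob: loose clamp knob, 30 mm tall, 45 g: a round brass foot 26 mm in diameter and 12 mm tall below a round black head 34 mm in diameter and 18 mm tall with a small brass dot on top. Standing on its foot; origin at the centre of its underside. For the blue tray.
- green_slug: loose green solid plastic slug, an upright cylinder 32 mm in diameter and 30 mm tall, 26 g, origin at the centre of its underside. Spare stock: not to be moved.
- spanner: loose steel spanner, 160 mm long, lying flat beyond the work, along its own x axis. Not to be moved.
- dish: loose shallow steel dish, 92 mm in diameter, 16 mm tall, beyond the work; origin at the centre of its underside. Not to be moved.
There are look-alikes about, which are no part of the job. Several things look just like the red_slug: the one meant starts farthest to the robot's right. What is shaped like the diagonal_half but orange is not meant.

How it is judged:
By the outcome, as a careful person would: the job done as asked, in the order asked, and still so for the second after the job is handed in, with the robot touching nothing.
It also fails if it takes over 118 s, if anything falls off the work surface, if the arm or the gripper's body presses on something with over 40 N, if the wrist force passes 120 N, or if a joint passes its speed limit or range.

## Robot

A 6-joint arm with a two-finger parallel gripper is mounted at the origin on the work surface. World frame = base frame: x ahead of the robot, y to its left, z up, the work surface at z = 0. Lengths are in m, angles in rad, forces in N, time in s.
With the tool pointing down it reaches from about 0.425 to 0.95 m from the base axis. Payload 3.5 kg.
Tool frame: the origin (TCP) lies midway between the tips of the shut fingers; the grasp point (between the pads) lies 19 mm behind it; z points along the fingers, y is the line along which they close (so a half turn about z gives the same grasp; the last joint's range is limited). The gripper opens to 85 mm and grips with 20 to 120 N. Pads are 22 mm wide; open, the fingers measure 114 mm over their backs; the gripper's body (76 mm by 85 mm) begins 54 mm behind the grasp point. The pads swing forward as they close: fully open they stand 13 mm farther back than shut.
Start: joints at [-1.276, 0.286, 1.577, -0, 1.279, -0.15], TCP at [0.29, -0.609, 0.231] pointing down, gripper open.
Joint ranges: [-2.77, 2.77], [-0.9, 2.22], [0.21, 2.48], [-1.53, 4.67], [0.24, 2.81], [-2.84, 2.84]. Speed limits (rad/s): [2.79, 2.79, 3.14, 3.14, 3.14, 3.14].

## Interface

Orientations are given as a unit quaternion [x, y, z, w].
In Python, from plant import ctrl gives the robot as it stands.
- The arm moves only by the tool send_rows, never from a script. Its argument "series" is a list that holds one entry, the list of rows, each a list of 7 numbers: the shift along the tool's x, y, z in cm, then the turn, a rotation vector about the tool's x, y, z in rad, then the opening, from -1 (shut) to 1 (fully open). In form: [[[x, y, z, rx, ry, rz, jaw], ...]]. A call has 1 to 10 rows; each row shifts and turns the commanded pose from where the row before left it, along the tool's axes as they then stand; what a row does not reach is not made up. A row lasts 1/8 s, in which the tool goes at most 62.5 mm and 10.7 degrees, less where a joint would pass 70% of its speed; a pose out of reach is approached as far as the arm can. A call is refused whole if a number of a shift passes 6.25 or a number of a turn 0.188, either way. A call with a gripper value outside its range is refused whole. The fingers move at their own pace and stop on an object; "force" is the grip in N (left out, the last holds). Time passes only in rows, so rows that do not move let the fingers close. It gives the time, the measured TCP pose, the force, the opening and the grip force at its end, in the units of the state.
- ctrl.get_state(): the state, without advancing time (a new reading comes with each control period).
- ctrl.read_camera(name): name is "scene" or "side" or "wrist"; returns a dict with "img" (384x512x3 uint8, red, green, blue), "fx", "fy", "cx", "cy" (pixels), "R" (3x3) and "t" (3): a world point X has camera coordinates R X + t; the wrist camera has in their place "hand_eye" (4x4, takes a point from camera to tool coordinates, whose origin is the TCP and whose axes are the flange's). Camera axes: x right, y down, z forward; pixel columns grow to the right and rows downward; lengths in m; the calibration is good to about 2 mm. A picture is of the moment at which its call begins: read the wrist's pose just before it. There is no depth.
- ctrl.sign_off(): hands the job in; it is judged then, once.
The state is a dict: "time": time; "qpos": joint angles; "dq": joint speeds; "joint_efforts": joint torques, N m; "eef_pos": TCP position; "tcp_rot": TCP orientation; "contact_force": force on the tool from outside, world axes, zero at the start; "wrist_torque": the same for the moment, N m; "opening": opening from 0.0 (shut) to 1.0 (fully open); "finger_force": force on a finger pad.
Only numpy, scipy, OpenCV 4.12 (cv2) and the standard library are available. Lean on these libraries where they do the work, as an engineer would, in place of code of your own. Each camera call takes 0.05 s, during which the arm holds its last target. There are 200 camera calls.

## Working session

There is one attempt and no reset: what is moved stays moved. The work goes in short steps, Python scripts to look and compute and a tool call to move; the robot and the scene stay as the last step left them, time stands still between calls to the robot, and variables do not carry over. Pictures are saved under pics/ and viewed, at most 14 in all, crops included, and the job is handed in when it is done.

Besides the shell and the picture viewer there is one more tool, called after "Call:" as name(argument=value, ...), one argument or row to a line, values as JSON. send_rows: Moves the arm, as the interface text tells. Its arguments: {"type":"object","properties":{"series":{"type":"array"},"force":{"type":"number"}},"required":["series"]}

```bash
ls; mkdir -p pics; python3 - <<'E'
from plant import ctrl
import cv2,numpy as np,pickle
s=ctrl.get_state();print({k:np.round(v,3).tolist() for k,v in s.items()})
d={}
for n in ["scene","side","wrist"]:
    c=ctrl.read_camera(n);d[n]=c
    cv2.imwrite(f"pics/{n}0.png",c["img"][:,:,::-1])
    print(n,{k:np.round(v,4).tolist() for k,v in c.items() if k!="img"})
d["state"]=s
pickle.dump(d,open("shot0.pkl","wb"))
a=cv2.resize(d["scene"]["img"],(800,600),interpolation=cv2.INTER_CUBIC)
cv2.imwrite("pics/scene0b.png",a[:,:,::-1])
a=cv2.resize(d["side"]["img"],(800,600),interpolation=cv2.INTER_CUBIC)
cv2.imwrite("pics/side0b.png",a[:,:,::-1])
E
```

```text
pics
{'time': 0.0, 'qpos': [-1.276, 0.287, 1.578, 0.0, 1.279, -0.15], 'dq': [0.003, 0.001, -0.001, -0.002, -0.001, -0.0], 'joint_efforts': [0.0, -40.597, -29.263, -0.0, 0.006, 0.0], 'eef_pos': [0.29, -0.609, 0.23], 'tcp_rot': [0.975, 0.221, -0.0, -0.001], 'contact_force': [-0.212, -0.396, -0.405], 'wrist_torque': [-0.037, 0.007, -0.04], 'finger_force': 0.0, 'opening': 1.001}
scene {'fx': 363.2046, 'fy': 363.2046, 'cx': 254.4012, 'cy': 194.2947, 'R': [[0.8127, 0.5825, -0.0112], [0.4436, -0.6312, -0.6362], [-0.3777, 0.512, -0.7715]], 't': [-0.467, -0.2348, 1.0353]}
side {'fx': 490.0885, 'fy': 490.0885, 'cx': 258.231, 'cy': 191.2945, 'R': [[-0.7556, -0.6549, -0.0167], [-0.3411, 0.4151, -0.8434], [0.5592, -0.6316, -0.537]], 't': [0.443, 0.2521, 0.8186]}
wrist {'fx': 309.1227, 'fy': 309.1227, 'cx': 251.2285, 'cy': 192.4723, 'hand_eye': [[-0.0001, -0.9552, -0.2961, 0.0743], [1.0, 0.0002, -0.0008, -0.0004], [0.0008, -0.2961, 0.9552, -0.1424], [0.0, 0.0, 0.0, 1.0]]}
```

View pics/scene0b.png

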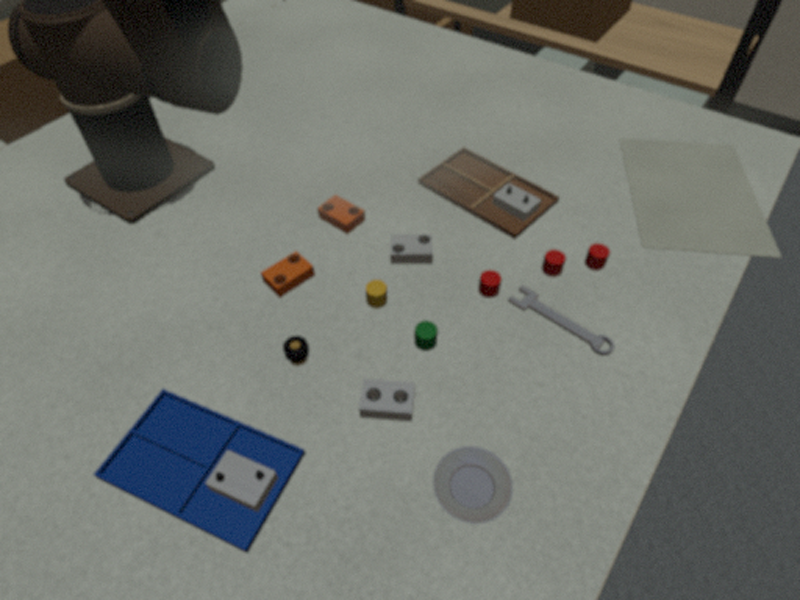

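View pics/side0b.png

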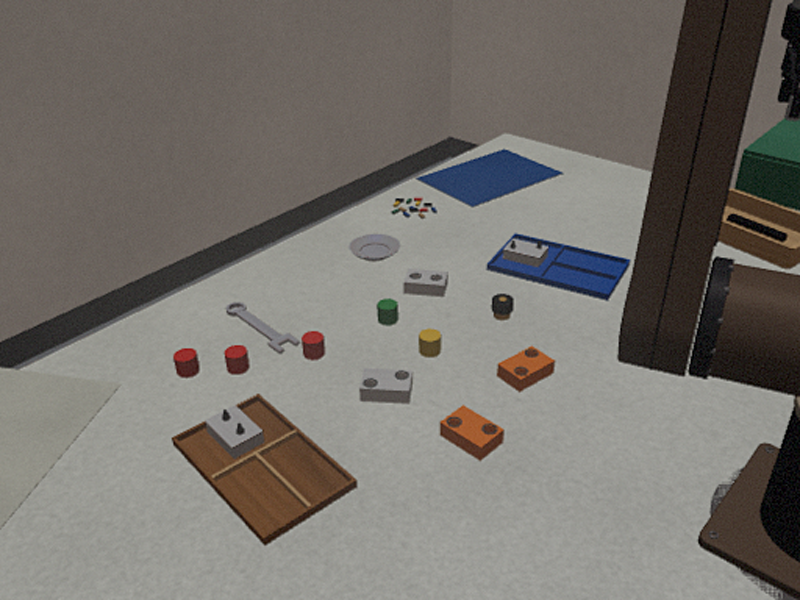

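The scene picture (800x600) shows the wooden tray at about (488,192), the blue tray at (200,470) and grey halves at (411,248) and (387,400). There are orange look-alikes at (341,213) and (288,273). The small parts are yellow (376,292), green (426,335), three reds at (490,283), (554,262) and (597,256), and the knob (296,350). The side view shows the same things. I'll triangulate these next.

```bash
cat > h.py <<'E'
import numpy as np,cv2,pickle
from scipy.spatial.transform import Rotation as Ro
def cam(c,s=None):
    """-> centre, R world-from-cam"""
    if "hand_eye" in c:
        H=c["hand_eye"];R=Ro.from_quat(s["tcp_rot"]).as_matrix()
        return R@H[:3,3]+np.array(s["eef_pos"]),R@H[:3,:3]
    return -c["R"].T@c["t"],c["R"].T
def ray(c,uv,s=None):
    o,R=cam(c,s);uv=np.atleast_2d(uv).astype(float)
    d=np.c_[(uv[:,0]-c["cx"])/c["fx"],(uv[:,1]-c["cy"])/c["fy"],np.ones(len(uv))]@R.T
    return o,d
def plane(c,uv,z,s=None):
    o,d=ray(c,uv,s);return o+d*((z-o[2])/d[:,2])[:,None]
def proj(c,X,s=None):
    o,R=cam(c,s);p=(np.atleast_2d(X)-o)@R
    return np.c_[c["fx"]*p[:,0]/p[:,2]+c["cx"],c["fy"]*p[:,1]/p[:,2]+c["cy"]]
def tri(c1,u1,c2,u2):
    o1,d1=ray(c1,u1);o2,d2=ray(c2,u2);d1=d1[0];d2=d2[0]
    k=np.linalg.lstsq(np.c_[d1,-d2],o2-o1,rcond=None)[0]
    a,b=o1+k[0]*d1,o2+k[1]*d2
    return (a+b)/2,np.linalg.norm(a-b)
def blobs(img,hlo,hhi,smin=110,vmin=40,amin=30,amax=4000):
    h=cv2.cvtColor(img,cv2.COLOR_RGB2HSV)
    m=cv2.inRange(h,(hlo,smin,vmin),(hhi,255,255))
    if hlo==0 and hhi<=8:m|=cv2.inRange(h,(172,smin,vmin),(180,255,255))
    n,l,st,ce=cv2.connectedComponentsWithStats(m)
    return [(ce[i].round(1),int(st[i,4]),l==i) for i in range(1,n) if amin<st[i,4]<amax]
E
python3 - <<'E'
from h import *
d=pickle.load(open("shot0.pkl","rb"));A,B=d["scene"],d["side"]
P={"wood":((488,192),(264,468)),"woodmould":((518,198),(233,430)),"blue":((200,470),(558,265)),"bluemould":((241,478),(525,250)),
"half1":((411,244),(387,380)),"half2":((388,392),(427,278)),"yel":((376,292),(430,342)),"green":((426,335),(387,312)),
"redA":((490,283),(313,345)),"redB":((554,262),(236,359)),"redC":((597,256),(186,362)),"knob":((296,350),(503,306)),"orA":((341,213),(471,430)),"orB":((288,273),(526,367)),"dish":((473,485),(375,247)),"span":((560,318),(262,326))}
for k,(u,v) in P.items():
    X,e=tri(A,np.array(u)*.64,B,np.array(v)*.64);print(k,X.round(3),round(e,4),"r",round(np.hypot(*X[:2]),3))
for nm,c in (("scene",A),("side",B)):
  for col,lo,hi in (("red",0,5),("yel",18,32),("grn",60,88),("or",6,14)):
    print(nm,col,[(b[0].tolist(),b[1]) for b in blobs(c["img"],lo,hi)])
E
```

```text
wood [ 0.538  0.317 -0.002] 0.0075 r 0.625
woodmould [0.599 0.311 0.018] 0.0045 r 0.675
blue [ 0.516 -0.323  0.   ] 0.0008 r 0.609
bluemould [ 0.572 -0.304  0.018] 0.0003 r 0.648
half1 [0.515 0.117 0.02 ] 0.0026 r 0.528
half2 [ 0.642 -0.119  0.021] 0.0054 r 0.653
yel [0.528 0.009 0.017] 0.0017 r 0.529
green [ 0.631 -0.012  0.014] 0.0015 r 0.631
redA [0.655 0.121 0.015] 0.0023 r 0.666
redB [0.714 0.213 0.016] 0.0021 r 0.745
redC [0.762 0.263 0.016] 0.0017 r 0.806
knob [ 0.502 -0.135  0.017] 0.0021 r 0.52
orA [0.375 0.117 0.013] 0.001 r 0.393
orB [ 0.394 -0.034  0.012] 0.002 r 0.395
dish [ 0.791 -0.156  0.011] 0.0037 r 0.806
span [0.765 0.127 0.004] 0.0061 r 0.775
scene red [([381.9, 163.2], 161), ([354.0, 167.4], 165), ([313.2, 180.4], 165)]
scene yel [([2.6, 20.9], 45), ([240.6, 187.2], 176), ([188.4, 220.4], 39)]
scene grn [([272.3, 212.0], 128)]
scene or [([218.4, 137.0], 317), ([327.5, 143.2], 112), ([183.8, 174.7], 518)]
side red [([199.7, 219.8], 177), ([150.8, 229.3], 211), ([118.7, 231.4], 222)]
side yel [([274.5, 218.5], 193)]
side grn [([498.7, 90.4], 437), ([247.4, 194.4], 54)]
side or [([487.7, 134.2], 313), ([485.8, 157.0], 405), ([335.9, 235.2], 609), ([301.4, 276.3], 781)]
```

Candidates for red_slug, in 800x600 scene pixels: A (490,283) at y=0.121, B (554,262) at y=0.213, C (597,256) at y=0.263. The robot's right is -y, so A is meant. The grey half at (388,392) looks in line and the one at (411,244) looks diagonal. I'll move the wrist camera over the area and check them there.

Call:
send_rows(
  series=[
    [[0,0,0,0,0,0.15,1],[0,0,0,0,0,0.15,1],[2.9,-4.9,-0.2,0,0,0.146,1],[2.9,-4.9,-0.2,0,0,0,1],[2.9,-4.9,-0.2,0,0,0,1],[2.9,-4.9,-0.2,0,0,0,1],[2.9,-4.9,-0.2,0,0,0,1],[2.9,-4.9,-0.2,0,0,0,1],[2.9,-4.9,-0.2,0,0,0,1],[2.9,-4.9,-0.2,0,0,0,1]],
  ],
)

```text
time: 1.4
eef_pos: [0.516, -0.2121, 0.2472]
tcp_rot: [1.0, -0.001, -0.0, -0.0]
contact_force: [0.7, -0.6, -0.8]
opening: 0.999
finger_force: 0.0
```

Call:
send_rows(
  series=[
    [[2.9,-4.9,-0.2,0,0,0,1],[2.9,-4.9,-0.2,0,0,0,1],[0,0,0,0,0,0,1]],
  ],
)

```text
time: 1.78
eef_pos: [0.5747, -0.1125, 0.2511]
tcp_rot: [1.0, 0.002, -0.0, -0.0]
contact_force: [-0.4, -0.4, -0.7]
opening: 0.994
finger_force: 0.0
```

```bash
cat > snap.py <<'E'
import sys,pickle,cv2
from plant import ctrl
n=sys.argv[1]
s=ctrl.get_state();c=ctrl.read_camera("wrist");pickle.dump((c,s),open(n+".pkl","wb"))
cv2.imwrite("pics/"+n+".png",cv2.resize(c["img"],(800,600),interpolation=cv2.INTER_CUBIC)[:,:,::-1])
print(round(s["time"],2),s["eef_pos"],s["tcp_rot"])
E
python3 snap.py w1
```

```text
1.77 [ 0.57473347 -0.11247778  0.25112895] [ 9.99997663e-01  2.13283228e-03 -1.63198058e-05 -3.52499762e-04]
```

View pics/w1.png

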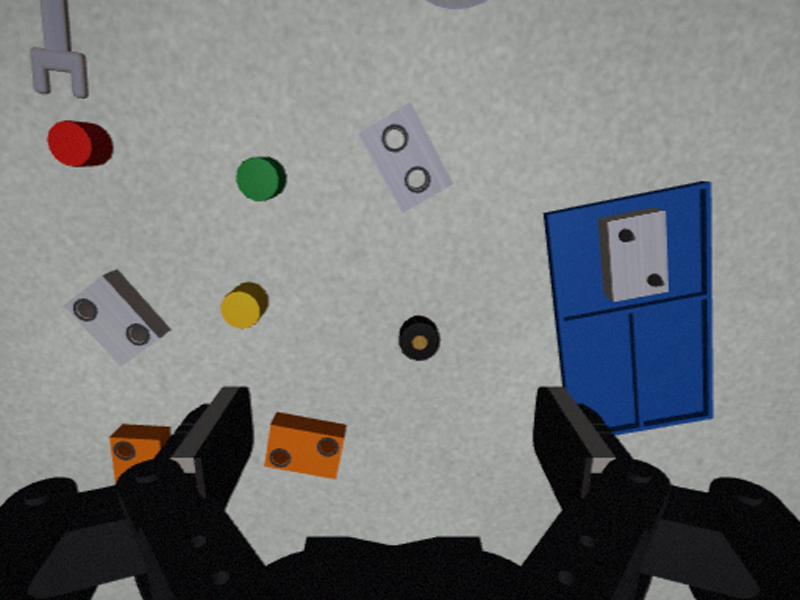

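The wrist view (800x600) settles the halves. The one at (406,157) has holes (395,138) and (417,180) on its long centre line, so it is inline_half. The one at (118,318) has holes (85,309) and (138,334) on a diagonal, so it is diagonal_half. The blue tray's mould is at (635,254), with pins at (627,235) and (655,280). The knob is at (419,340), yellow at (240,308), green at (260,178) and red A at (76,143).

```bash
cat >> h.py <<'E'
def face(c,s,uv,z,r=60,dbg=None,size=(.066,.044)):
    """top face of a metal block near pixel uv: rect on plane z -> centre, yaw of long side, sizes"""
    u,v=map(int,uv);h,w=c["img"].shape[:2]
    x0,y0=max(u-r,0),max(v-r,0);im=c["img"][y0:v+r,x0:u+r]
    im=cv2.resize(im,None,fx=4,fy=4,interpolation=cv2.INTER_CUBIC)
    f=cv2.GaussianBlur(im,(0,0),4).astype(float);g=f.mean(2);chroma=f[:,:,2]-f[:,:,1]
    cu,cv=(u-x0)*4,(v-y0)*4;k=14
    ref=np.median(f[cv-k:cv+k,cu-k:cu+k].reshape(-1,3),0)
    m=((np.linalg.norm(f/f.sum(2,keepdims=True)-ref/ref.sum(),axis=2)<.03)&(abs(g-ref.mean())<.17*ref.mean())).astype(np.uint8)
    m=cv2.morphologyEx(m,cv2.MORPH_OPEN,np.ones((9,9)))
    n,l=cv2.connectedComponents(m);m=(l==l[cv,cu]).astype(np.uint8)
    ct=max(cv2.findContours(m,cv2.RETR_EXTERNAL,cv2.CHAIN_APPROX_NONE)[0],key=cv2.contourArea)
    ct=cv2.convexHull(ct)
    if dbg:
        cv2.drawContours(im,[ct],-1,(255,0,0),1);cv2.imwrite(dbg,im[:,:,::-1])
    p=ct[:,0,:]/4.-.375+[x0,y0]
    X=plane(c,p,z,s)[:,:2];(cx,cy),(a,b),t=cv2.minAreaRect((X*1e3).astype(np.float32))
    t=np.radians(t)
    if a<b:a,b,t=b,a,t+np.pi/2
    return np.array([cx,cy]).round(1),np.degrees((t+np.pi/2)%np.pi-np.pi/2).round(1),round(a,1),round(b,1)
def dark(c,s,uv,z,r=9,fac=.72):
    """centroid of a dark spot near pixel uv -> plane z"""
    u,v=map(int,np.round(uv));g=cv2.GaussianBlur(cv2.resize(c["img"][v-r:v+r+1,u-r:u+r+1],None,fx=4,fy=4,interpolation=cv2.INTER_CUBIC),(0,0),2).mean(2)
    m=(g<fac*np.percentile(g,85)).astype(np.uint8)
    ct=max(cv2.findContours(m,cv2.RETR_EXTERNAL,cv2.CHAIN_APPROX_NONE)[0],key=cv2.contourArea);ct=cv2.convexHull(ct)
    M=cv2.moments(ct);p=np.array([M["m10"],M["m01"]])/M["m00"]/4-.375+[u-r,v-r]
    return plane(c,p,z,s)[0]*1e3,cv2.contourArea(ct)/16,p
E
python3 - <<'E'
from h import *
c,s=pickle.load(open("w1.pkl","rb"));k=.64
print("wrist colours",[c["img"][int(v*k)-3:int(v*k)+3,int(u*k)-3:int(u*k)+3].mean((0,1)).round() for u,v in ((406,158),(118,320),(643,255),(320,350))])
print("inline",face(c,s,(406*k,160*k),.022,40,"pics/d1.png"))
print("diag",face(c,s,(112*k,320*k),.022,40,"pics/d2.png"))
print("bluem",face(c,s,(643*k,257*k),.024,45,"pics/d3.png"))
for n,uv,z in (("in1",(395,138),.022),("in2",(417,180),.022),("dg1",(85,309),.022),("dg2",(138,334),.022)):
    X,a,p=dark(c,s,np.array(uv)*k,z);print(n,X.round(1),a)
ims=[cv2.resize(cv2.imread(f"pics/d{i}.png"),(260,260)) for i in (1,2,3)];cv2.imwrite("pics/d.png",np.hstack(ims))
E
```

```text
wrist colours [array([150., 150., 163.]), array([145., 145., 152.]), array([146., 146., 155.]), array([166., 168., 165.])]
inline (array([ 641.9, -120.6]), np.float64(-89.7), 95.5, 88.4)
diag (array([515.6, 120.3]), np.float64(-7.5), 123.0, 105.0)
bluem (array([ 571.2, -302.9]), np.float64(11.7), 63.7, 41.8)
in1 [ 658.3 -113.    22. ] 256.4375
in2 [ 629. -130.   22.] 233.40625
dg1 [525.2 137.4  22. ] 181.0625
dg2 [504.2  97.9  22. ] 173.0625
```

View pics/d.png

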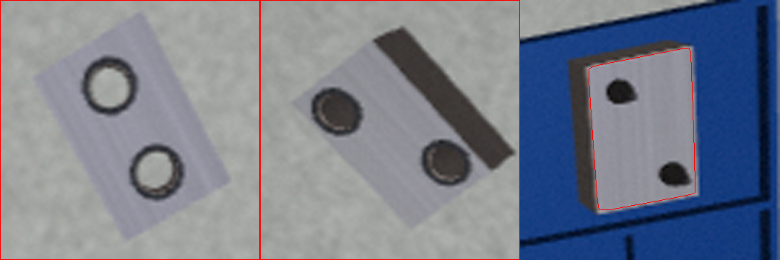

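The crops confirm it: in-line holes on the left block, which is the inline_half, and diagonal holes on the middle one. The hole spacings of 33.9 and 44.7 mm match the given sizes. I'll approach inline_half at (643.7,-121.5), yaw 30.1°, and look again when close.

Call:
send_rows(
  series=[
    [[3.45,0.45,2,0,0,0,1],[3.45,0.45,2,0,0,0,1],[0,0,4,0,0,-0.174,1],[0,0,4,0,0,-0.174,1],[0,0,4,0,0,-0.173,1],[0,0,0,0,0,0,1],[0,0,0,0,0,0,1]],
  ],
)

```text
time: 2.7
eef_pos: [0.6432, -0.1262, 0.0929]
tcp_rot: [0.967, 0.255, 0.001, 0.001]
contact_force: [0.7, 0.7, 1.6]
opening: 0.998
finger_force: 0.0
```

```bash
python3 snap.py w2; cat >> h.py <<'E'
def yaw(s):
    R=Ro.from_quat(s["tcp_rot"]).as_matrix();return np.arctan2(R[1,0],R[0,0])
def delta(s,tgt,y):
    """shift in cm along the present tool axes to tgt (mm) and turn about tool z to yaw y (rad)"""
    R=Ro.from_quat(s["tcp_rot"]).as_matrix();d=(R.T@(np.array(tgt)/1e3-s["eef_pos"])*100).round(2)
    return d, round((yaw(s)-y+np.pi)%(2*np.pi)-np.pi,3), "tilt",(R.T@[0,0,-1])[:2].round(4)
E
python3 - <<'E'
from h import *
c,s=pickle.load(open("w2.pkl","rb"))
pp=proj(c,[(.6583,-.113,.022),(.629,-.130,.022)],s);print(pp)
H=[dark(c,s,p,.022,18) for p in pp]
X=[h[0] for h in H];print(X,[h[1] for h in H]);m=(X[0]+X[1])/2;d=X[0]-X[1];t=np.arctan2(d[1],d[0]);print(m,np.degrees(t),np.hypot(*d[:2]))
print(delta(s,(m[0],m[1],1.5),t))
E
```

```text
2.7 [ 0.64322223 -0.1262059   0.09287938] [9.66870140e-01 2.55266786e-01 7.81858613e-04 6.24036019e-04]
[[246.36119011 177.27487831]
 [247.00908471 221.44178721]]
[array([ 658.32442875, -113.05605555,   22.        ]), array([ 628.96986466, -130.14302249,   22.        ])] [582.5, 510.46875]
[ 643.6471467  -121.59953902   22.        ] 30.203211331932962 33.96549531437095
(array([ 0.25, -0.39,  9.14]), np.float64(-0.011), 'tilt', array([-0.0012, -0.0016]))
```

View pics/w2.png

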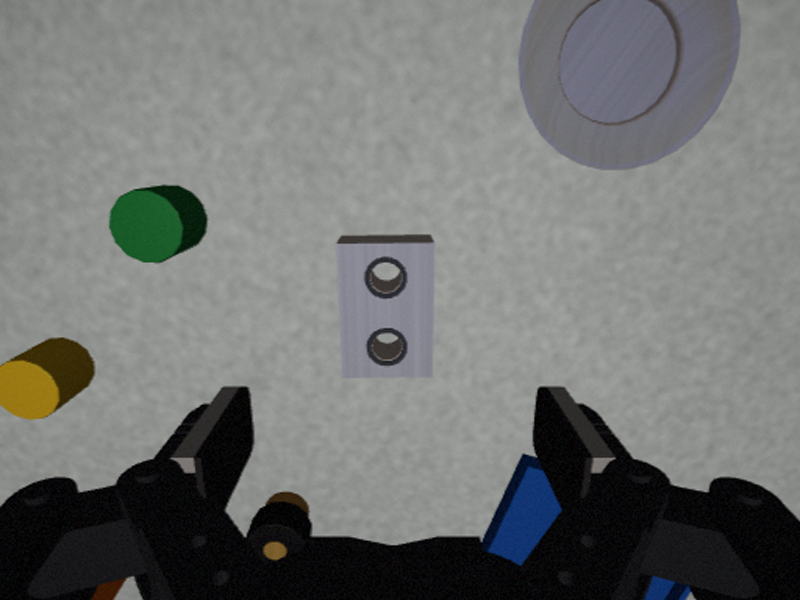

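The close view shows inline_half at (386,310) square between the fingers. Its holes at (386,278) and (386,347) agree with the first measurement to 0.1 mm.

Call:
send_rows(
  series=[
    [[0.25,-0.39,2,0,0,-0.011,1],[0,0,3,0,0,0,1],[0,0,3,0,0,0,1],[0,0,1.1,0,0,0,1],[0,0,0,0,0,0,-1],[0,0,0,0,0,0,-1],[0,0,0,0,0,0,-1],[0,0,0,0,0,0,-1],[0,0,0,0,0,0,-1]],
  ],
  force=50,
)

```text
time: 3.88
eef_pos: [0.6444, -0.1209, 0.0024]
tcp_rot: [0.965, 0.262, 0.002, 0.001]
contact_force: [-0.2, 0.7, 5.5]
opening: 0.505
finger_force: 54.2
```

Call:
send_rows(
  series=[
    [[0,0,-3,0,0,0,-1],[0,0,-5,0,0,0,-1],[0,0,-5,0,0,0,-1],[0,0,-1,0,0,0.178,-1],[0,0,-1,0,0,0.178,-1],[0,0,-1,0,0,0.178,-1],[-1.4,-5.4,0,0,0,0,-1],[-1.4,-5.4,0,0,0,0,-1],[-1.4,-5.4,0,0,0,0,-1],[-1.4,-5.4,0,0,0,0,-1]],
  ],
)

```text
time: 5.12
eef_pos: [0.586, 0.0974, 0.1593]
tcp_rot: [1.0, -0.002, -0.001, -0.0]
contact_force: [0.3, 0.1, -2.0]
opening: 0.503
finger_force: 53.3
```

Call:
send_rows(
  series=[
    [[-1.4,-5.4,0,0,0,0,-1],[-1.4,-5.4,0,0,0,0,-1],[-1.4,-5.4,0,0,0,0,-1],[-1.4,-5.4,0,0,0,0,-1],[0,0,0,0,0,0,-1],[0,0,0,0,0,0,-1]],
  ],
)

```text
time: 5.88
eef_pos: [0.5315, 0.3116, 0.1594]
tcp_rot: [1.0, -0.001, -0.001, 0.001]
contact_force: [-0.4, 0.7, -1.9]
opening: 0.509
finger_force: 53.3
```

```bash
python3 snap.py w3
```

```text
5.88 [0.53152806 0.31156844 0.15936317] [ 9.99998714e-01 -1.22903917e-03 -8.26643219e-04  6.14312413e-04]
```

View pics/w3.png

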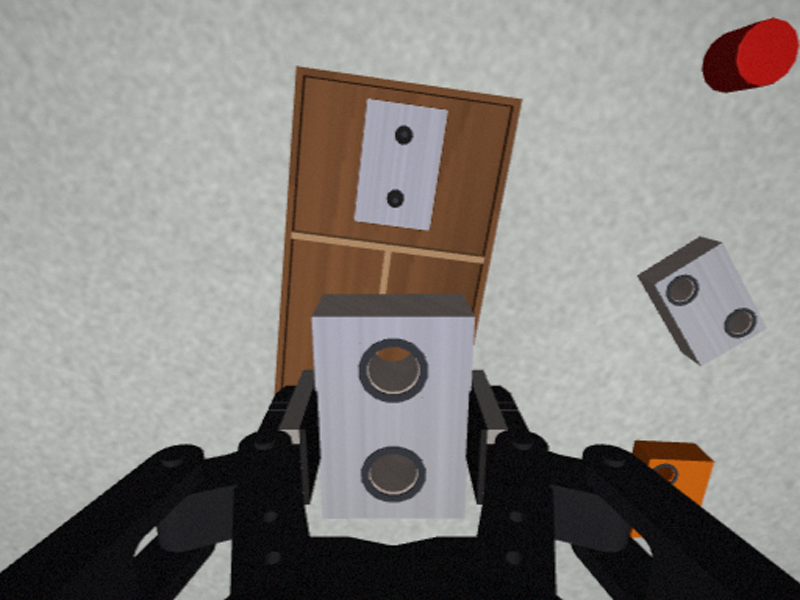

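The view shows the held half with holes at (393,371) and (393,474). Ahead of it is the wooden mould at (401,165), with pins at (404,135) and (395,198). The diagonal half is at (705,300) to the right.

```bash
python3 - <<'E'
from h import *
c,s=pickle.load(open("w3.pkl","rb"));k=.64
F=face(c,s,(400*k,168*k),.024,60,"pics/d4.png");print("mould",F)
for z in (.024,.031):
    P=[dark(c,s,np.array(u)*k,z,10)for u in((404,135),(395,198))];a,b=P[0][0],P[1][0];d=a-b
    print("pins",((a+b)/2).round(1),np.degrees(np.arctan2(d[1],d[0])).round(1),np.hypot(*d[:2]).round(1),[p[1] for p in P])
zt=s["eef_pos"][2]+.0196
R=Ro.from_quat(s["tcp_rot"]).as_matrix()
P=[dark(c,s,np.array(u)*k,zt,27,.62)for u in((393,371),(393,474))]
T=[R.T@(p[0]-np.array(s["eef_pos"])*1e3) for p in P];d=T[0]-T[1]
print("holes in tool",np.round(T,1),"mid",((T[0]+T[1])/2).round(1),"ang",np.degrees(np.arctan2(d[1],d[0])).round(1),np.hypot(*d[:2]).round(1),[p[1] for p in P])
E
```

```text
mould (array([597.2, 307.9]), np.float64(-7.8), 64.2, 42.4)
pins [597.1 307.8  24. ] -7.9 34.2 [117.375, 107.5625]
pins [597.4 307.9  31. ] -7.9 33.3 [117.375, 107.5625]
holes in tool [[ 16.    0.1 -19.6]
 [-18.1   0.2 -19.6]] mid [ -1.    0.1 -19.6] ang -0.1 34.1 [1430.4375, 1161.5625]
```

Call:
send_rows(
  series=[
    [[3.3,0.19,1,0,0,0,-1],[3.37,0.19,2,0,0,0,-1],[0,0,3,0,0,0.135,-1],[0,0,3,0,0,0,-1],[0,0,1.4,0,0,0,-1],[0,0,0,0,0,0,-1],[0,0,0,0,0,0,-1]],
  ],
)

```text
time: 6.8
eef_pos: [0.6001, 0.3079, 0.058]
tcp_rot: [0.998, -0.069, 0.001, -0.0]
contact_force: [0.3, -0.1, -1.3]
opening: 0.503
finger_force: 53.3
```

```bash
python3 - <<'E'
from h import *
from plant import ctrl
s=ctrl.get_state();print(s["eef_pos"],delta(s,(598.2,307.8,26.4),-.137),s["contact_force"])
E
```

```text
[0.60008959 0.30793689 0.05802605] (array([-0.19,  0.04,  3.16]), np.float64(-0.002), 'tilt', array([-0.0024,  0.0012])) [ 0.33273337 -0.08884386 -1.32048259]
```

Call:
send_rows(
  series=[
    [[-0.19,0.04,0.5,0,0,0,-1],[0,0,1,0,0,0,-1],[0,0,0.8,0,0,0,-1],[0,0,0.5,0,0,0,-1],[0,0,0.25,0,0,0,-1],[0,0,0,0,0,0,-1]],
  ],
)

```text
time: 7.55
eef_pos: [0.5972, 0.308, 0.0265]
tcp_rot: [0.998, -0.069, 0.0, -0.0]
contact_force: [-1.2, -0.2, 2.5]
opening: 0.503
finger_force: 53.7
```

Seated: the TCP is at 26.5 mm, so the underside is at about 24 mm. I'll release, rise and plan the move to the yellow slug.

Call:
send_rows(
  series=[
    [[0,0,0,0,0,0,1],[0,0,0,0,0,0,1],[0,0,-1,0,0,0,1],[0,0,-4,0,0,0,1],[0,0,-5,0,0,0,1]],
  ],
)

```text
time: 8.18
eef_pos: [0.5962, 0.3075, 0.126]
tcp_rot: [0.998, -0.069, -0.001, 0.0]
contact_force: [0.7, -0.6, 2.4]
opening: 1.0
finger_force: 0.0
```

```bash
cat >> h.py <<'E'
def rows(s,tgt,y,n,jaw):
    """n equal rows from the present pose to tgt (mm), yaw y, tool down"""
    d=(np.array(tgt)/10-np.array(s["eef_pos"])*100)/n;y0=yaw(s);dy=((y-y0+np.pi)%(2*np.pi)-np.pi)/n
    out=[]
    for i in range(n):
        a=y0+i*dy;C,S=np.cos(a),np.sin(a)
        out.append([round(C*d[0]+S*d[1],2),round(S*d[0]-C*d[1],2),round(-d[2],2),0,0,round(-dy,3),jaw])
    print(out)
E
cat > seat.py <<'E'
E
python3 snap.py w4; python3 - <<'E'
from h import *
c,s=pickle.load(open("w4.pkl","rb"));c1,s1=pickle.load(open("w1.pkl","rb"))
m=[b for b in blobs(c1["img"],18,32,amin=100)]
print([(b[0],b[1],plane(c1,b[0],.03,s1)) for b in m])
p=proj(c,(.5972,.3079,.046),s)[0];print(p,face(c,s,p,.046,80,"pics/d5.png"))
rows(s,(528,12,110),1.434,9,1)
E
```

```text
8.18 [0.59619782 0.30746661 0.12603998] [ 9.97606621e-01 -6.91336760e-02 -1.16320443e-03  4.59330071e-04]
[(array([156.1, 195.1]), 647, array([[0.53217922, 0.00515477, 0.03      ]]))]
[250.06716466 197.65510864] (array([596.2, 307.9]), np.float64(-7.8), 64.9, 43.2)
[[np.float64(-0.3), np.float64(3.36), np.float64(0.18), 0, 0, np.float64(-0.175), 1], [np.float64(-0.88), np.float64(3.25), np.float64(0.18), 0, 0, np.float64(-0.175), 1], [np.float64(-1.43), np.float64(3.05), np.float64(0.18), 0, 0, np.float64(-0.175), 1], [np.float64(-1.94), np.float64(2.76), np.float64(0.18), 0, 0, np.float64(-0.175), 1], [np.float64(-2.39), np.float64(2.38), np.float64(0.18), 0, 0, np.float64(-0.175), 1], [np.float64(-2.76), np.float64(1.93), np.float64(0.18), 0, 0, np.float64(-0.175), 1], [np.float64(-3.06), np.float64(1.42), np.float64(0.18), 0, 0, np.float64(-0.175), 1], [np.float64(-3.26), np.float64(0.86), np.float64(0.18), 0, 0, np.float64(-0.175), 1], [np.float64(-3.36), np.float64(0.28), np.float64(0.18), 0, 0, np.float64(-0.175), 1]]
```

View pics/w4.png

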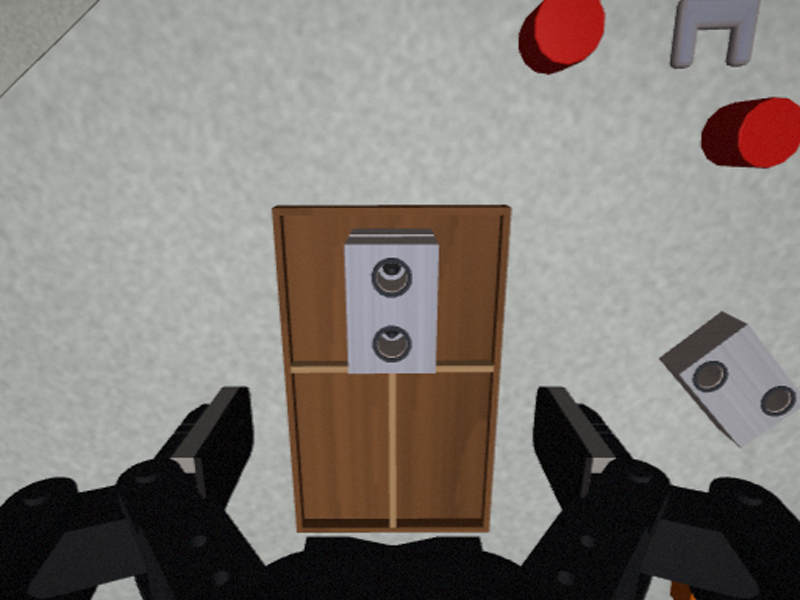

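The upper half sits flat on the mould at (392,305), its level face within 1 mm of the target, with a pin in each hole. Next is the yellow slug, turning to close along the tray's x.

Call:
send_rows(
  series=[
    [[-0.3,3.36,0.18,0,0,-0.175,1],[-0.88,3.25,0.18,0,0,-0.175,1],[-1.43,3.05,0.18,0,0,-0.175,1],[-1.94,2.76,0.18,0,0,-0.175,1],[-2.39,2.38,0.18,0,0,-0.175,1],[-2.76,1.93,0.18,0,0,-0.175,1],[-3.06,1.42,0.18,0,0,-0.175,1],[-3.26,0.86,0.18,0,0,-0.175,1],[-3.36,0.28,0.18,0,0,-0.175,1],[0,0,0,0,0,0,1]],
  ],
)

```text
time: 9.48
eef_pos: [0.529, 0.0105, 0.1102]
tcp_rot: [0.754, 0.657, 0.0, 0.0]
contact_force: [-0.1, 0.8, 0.2]
opening: 0.997
finger_force: 0.0
```

```bash
cat >> h.py <<'E'
def slug(c,s,lo,hi,near,smin=110,vmin=40):
    """centre of a standing slug's top: bright top face of the colour blob, circle fitted on z 30"""
    v=cv2.cvtColor(c["img"],cv2.COLOR_RGB2HSV)[:,:,2].astype(float)
    for ce,a,m in blobs(c["img"],lo,hi,smin,vmin,100,20000):
        th=cv2.threshold(v[m].astype(np.uint8)[:,None],0,255,cv2.THRESH_OTSU)[0]
        t=(m&(v>th)).astype(np.uint8);t=cv2.morphologyEx(t,cv2.MORPH_OPEN,np.ones((3,3)))
        ct=max(cv2.findContours(t,cv2.RETR_EXTERNAL,cv2.CHAIN_APPROX_NONE)[0],key=cv2.contourArea)
        X=plane(c,cv2.convexHull(ct)[:,0,:],.030,s)[:,:2]*1e3
        (x,y),(p,q),_=cv2.minAreaRect(X.astype(np.float32))
        print("slug",round(x,1),round(y,1),"size",round(p,1),round(q,1),"px",ce,a)
E
python3 snap.py w5; python3 - <<'E'
from h import *
c,s=pickle.load(open("w5.pkl","rb"));slug(c,s,18,32,0)
E
```

```text
9.47 [0.52902377 0.01048656 0.11023005] [7.54035115e-01 6.56833870e-01 3.31581135e-04 4.49612174e-04]
slug 528.1 9.5 size 29.8 30.5 px [251.8 197.6] 1520
```

Call:
send_rows(
  series=[
    [[-0.11,-0.07,3,0,0,0,1],[0,0,3,0,0,0,1],[0,0,3,0,0,0,1],[0,0,1.6,0,0,0,1],[0,0,0,0,0,0,-1],[0,0,0,0,0,0,-1],[0,0,0,0,0,0,-1],[0,0,0,0,0,0,-1],[0,0,0,0,0,0,-1],[0,0,0,0,0,0,-1]],
  ],
  force=30,
)

```text
time: 10.78
eef_pos: [0.5294, 0.011, 0.0051]
tcp_rot: [0.753, 0.658, 0.001, 0.001]
contact_force: [-0.2, 1.3, 5.7]
opening: 0.362
finger_force: 30.0
```

```bash
python3 - <<'E'
from h import *
from plant import ctrl
s=ctrl.get_state();print(s["eef_pos"],s["opening"],s["finger_force"]);s["eef_pos"]=np.array(s["eef_pos"]);s["eef_pos"][2]=.094
rows(s,(488.6,292.1,94),1.434,6,-1)
E
```

```text
[0.52943535 0.01098235 0.00510636] 0.3618501553873198 30.00389188528061
[[np.float64(4.55), np.float64(-1.3), np.float64(-0.0), 0, 0, np.float64(0.0), -1], [np.float64(4.55), np.float64(-1.3), np.float64(-0.0), 0, 0, np.float64(0.0), -1], [np.float64(4.55), np.float64(-1.31), np.float64(-0.0), 0, 0, np.float64(0.0), -1], [np.float64(4.55), np.float64(-1.31), np.float64(-0.0), 0, 0, np.float64(0.0), -1], [np.float64(4.55), np.float64(-1.31), np.float64(-0.0), 0, 0, np.float64(0.0), -1], [np.float64(4.55), np.float64(-1.31), np.float64(-0.0), 0, 0, np.float64(0.0), -1]]
```

Call:
send_rows(
  series=[
    [[0,0,-4,0,0,0,-1],[0,0,-5,0,0,0,-1],[4.55,-1.3,0,0,0,0,-1],[4.55,-1.3,0,0,0,0,-1],[4.55,-1.31,0,0,0,0,-1],[4.55,-1.31,0,0,0,0,-1],[4.55,-1.31,0,0,0,0,-1],[4.55,-1.31,0,0,0,0,-1],[0,0,5,0,0,0,-1],[0,0,0,0,0,0,-1]],
  ],
)

```text
time: 12.02
eef_pos: [0.4828, 0.2911, 0.0393]
tcp_rot: [0.753, 0.659, -0.005, -0.002]
contact_force: [-0.4, -0.1, 0.1]
opening: 0.362
finger_force: 29.9
```

```bash
python3 - <<'E'
from h import *
from plant import ctrl
s=ctrl.get_state();print(s["eef_pos"],s["opening"],s["finger_force"],delta(s,(488.6,292.1,9.5),1.434))
E
```

```text
[0.48276941 0.29110837 0.03933031] 0.3623750103745896 29.937051236629486 (array([0.19, 0.59, 2.98]), np.float64(0.004), 'tilt', array([0.0051, 0.0092]))
```

Call:
send_rows(
  series=[
    [[0.1,0.59,1,0,0,0,-1],[0,0,1.2,0,0,0,-1],[0,0,0.7,0,0,0,-1],[0,0,0,0,0,0,-1],[0,0,0,0,0,0,-1]],
  ],
)

```text
time: 12.65
eef_pos: [0.4932, 0.2924, 0.015]
tcp_rot: [0.753, 0.658, 0.0, 0.0]
contact_force: [-0.2, 0.1, -1.0]
opening: 0.361
finger_force: 29.9
```

Call:
send_rows(
  series=[
    [[0,-0.3,0.3,0,0,0,-1],[0,0,0.25,0,0,0,-1],[0,0,0,0,0,0,-1],[0,0,0,0,0,0,-1]],
  ],
)

```text
time: 13.15
eef_pos: [0.4899, 0.2929, 0.0092]
tcp_rot: [0.753, 0.658, 0.0, -0.0]
contact_force: [-0.6, 0.4, 1.7]
opening: 0.366
finger_force: 30.0
```

Call:
send_rows(
  series=[
    [[0,0,0,0,0,0,0.3],[0,0,0,0,0,0,0.4],[0,0,0,0,0,0,0.4],[0,0,-2,0,0,0,0.4],[0,0,-4,0,0,0,1],[0,0,-5,0,0,0,1]],
  ],
)

```text
time: 13.9
eef_pos: [0.4894, 0.2925, 0.1207]
tcp_rot: [0.753, 0.658, -0.001, -0.0]
contact_force: [0.1, 0.2, 0.4]
opening: 1.001
finger_force: 0.0
```

```bash
python3 snap.py w6; python3 - <<'E'
from h import *
c,s=pickle.load(open("w6.pkl","rb"));slug(c,s,18,32,0)
rows(s,(514,119,105),.618,6,1)
E
```

```text
13.9 [0.48941325 0.29253594 0.12065681] [ 7.52862139e-01  6.58177979e-01 -5.55189282e-04 -1.98276092e-04]
slug 488.1 290.1 size 30.2 30.3 px [251.8 195.4] 1478
[[np.float64(-2.81), np.float64(0.79), np.float64(0.26), 0, 0, np.float64(0.136), 1], [np.float64(-2.68), np.float64(1.17), np.float64(0.26), 0, 0, np.float64(0.136), 1], [np.float64(-2.49), np.float64(1.52), np.float64(0.26), 0, 0, np.float64(0.136), 1], [np.float64(-2.26), np.float64(1.85), np.float64(0.26), 0, 0, np.float64(0.136), 1], [np.float64(-1.99), np.float64(2.14), np.float64(0.26), 0, 0, np.float64(0.136), 1], [np.float64(-1.68), np.float64(2.39), np.float64(0.26), 0, 0, np.float64(0.136), 1]]
```

The yellow slug stands in its cell at (488,290), against a cell centre of (488.6,292.1). On to diagonal_half.

Call:
send_rows(
  series=[
    [[-2.81,0.79,0.26,0,0,0.136,1],[-2.68,1.17,0.26,0,0,0.136,1],[-2.49,1.52,0.26,0,0,0.136,1],[-2.26,1.85,0.26,0,0,0.136,1],[-1.99,2.14,0.26,0,0,0.136,1],[-1.68,2.39,0.26,0,0,0.136,1],[0,0,0,0,0,0,1],[0,0,0,0,0,0,1]],
  ],
)

```text
time: 14.95
eef_pos: [0.5152, 0.1196, 0.1044]
tcp_rot: [0.952, 0.306, 0.001, 0.0]
contact_force: [-0.6, 0.7, 0.5]
opening: 1.001
finger_force: 0.0
```

```bash
python3 snap.py w7; python3 - <<'E'
from h import *
c,s=pickle.load(open("w7.pkl","rb"))
pp=proj(c,[(.5252,.1374,.022),(.5042,.0979,.022)],s);print(pp)
H=[dark(c,s,p,.022,16) for p in pp]
X=[h[0] for h in H];print(X,[h[1] for h in H]);m=(X[0]+X[1])/2;d=X[0]-X[1];t=np.arctan2(d[1],d[0])-np.arctan2(10,20);print(m,np.degrees(t),np.hypot(*d[:2]))
print(delta(s,(m[0],m[1],1.5),t))
cv2.imwrite("pics/c7.png",cv2.resize(c["img"][90:290,150:350],(600,600))[:,:,::-1])
E
```

```text
14.95 [0.5151606  0.11964775 0.10442225] [9.52050123e-01 3.05941346e-01 6.75636422e-04 7.03972100e-06]
[[240.82986477 175.02978658]
 [266.60045283 224.56074947]]
[array([525.2973406 , 137.19172236,  22.        ]), array([504.16502798,  97.76504649,  22.        ])] [526.5, 457.875]
[514.73118429 117.47838442  22.        ] 35.2440758051385 44.73295660368226
(array([-0.17,  0.15, 10.29]), np.float64(0.007), 'tilt', array([-0.0013, -0.0004]))
```

View pics/c7.png

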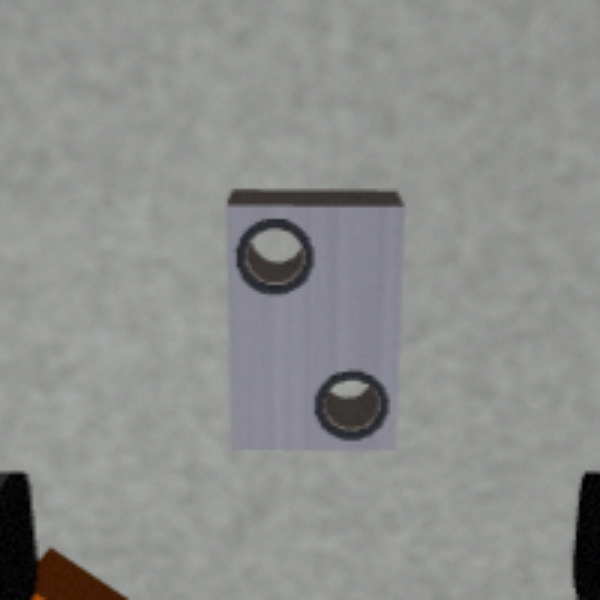

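The enlarged crop shows the grey block at (315,330) square to the tool. Its holes at (275,256) and (352,405) are diagonal, so this is diagonal_half and not the orange one.

Call:
send_rows(
  series=[
    [[-0.17,0.15,3,0,0,0.007,1],[0,0,3,0,0,0,1],[0,0,3,0,0,0,1],[0,0,1.3,0,0,0,1],[0,0,0,0,0,0,-1],[0,0,0,0,0,0,-1],[0,0,0,0,0,0,-1],[0,0,0,0,0,0,-1],[0,0,0,0,0,0,-1]],
  ],
  force=50,
)

```text
time: 16.12
eef_pos: [0.5159, 0.1172, 0.0022]
tcp_rot: [0.953, 0.302, 0.002, 0.0]
contact_force: [-0.5, 0.4, 6.1]
opening: 0.505
finger_force: 54.0
```

```bash
python3 - <<'E'
from h import *
from plant import ctrl
s=ctrl.get_state();print(s["eef_pos"],s["opening"],s["finger_force"]);s["eef_pos"]=np.array(s["eef_pos"]);s["eef_pos"][2]=.16
rows(s,(502,-317,160),.204,8,-1)
E
```

```text
[0.51591235 0.11719736 0.0022321 ] 0.5046078184972012 54.01066303253174
[[np.float64(-3.27), np.float64(4.34), np.float64(-0.0), 0, 0, np.float64(0.051), -1], [np.float64(-3.04), np.float64(4.5), np.float64(-0.0), 0, 0, np.float64(0.051), -1], [np.float64(-2.81), np.float64(4.65), np.float64(-0.0), 0, 0, np.float64(0.051), -1], [np.float64(-2.57), np.float64(4.79), np.float64(-0.0), 0, 0, np.float64(0.051), -1], [np.float64(-2.32), np.float64(4.91), np.float64(-0.0), 0, 0, np.float64(0.051), -1], [np.float64(-2.06), np.float64(5.02), np.float64(-0.0), 0, 0, np.float64(0.051), -1], [np.float64(-1.8), np.float64(5.12), np.float64(-0.0), 0, 0, np.float64(0.051), -1], [np.float64(-1.54), np.float64(5.21), np.float64(-0.0), 0, 0, np.float64(0.051), -1]]
```

Call:
send_rows(
  series=[
    [[0,0,-4,0,0,0,-1],[0,0,-6,0,0,0,-1],[0,0,-5.8,0,0,0,-1],[-3.27,4.34,0,0,0,0.051,-1],[-3.04,4.5,0,0,0,0.051,-1],[-2.81,4.65,0,0,0,0.051,-1],[-2.57,4.79,0,0,0,0.051,-1],[-2.32,4.91,0,0,0,0.051,-1],[-2.06,5.02,0,0,0,0.051,-1],[-1.8,5.12,0,0,0,0.051,-1]],
  ],
)

```text
time: 17.38
eef_pos: [0.5015, -0.2643, 0.1578]
tcp_rot: [0.992, 0.127, -0.0, -0.001]
contact_force: [0.2, 1.2, -1.4]
opening: 0.505
finger_force: 53.1
```

Call:
send_rows(
  series=[
    [[-1.54,5.21,0,0,0,0.051,-1],[0,0,0,0,0,0,-1],[0,0,0,0,0,0,-1]],
  ],
)

```text
time: 17.75
eef_pos: [0.5001, -0.3165, 0.1575]
tcp_rot: [0.995, 0.103, -0.001, -0.001]
contact_force: [0.4, 0.2, -2.2]
opening: 0.499
finger_force: 53.1
```

```bash
python3 snap.py w8
```

```text
17.75 [ 0.50006709 -0.31648695  0.15752204] [ 9.94731138e-01  1.02510437e-01 -6.83645832e-04 -1.05189956e-03]
```

View pics/w8.png

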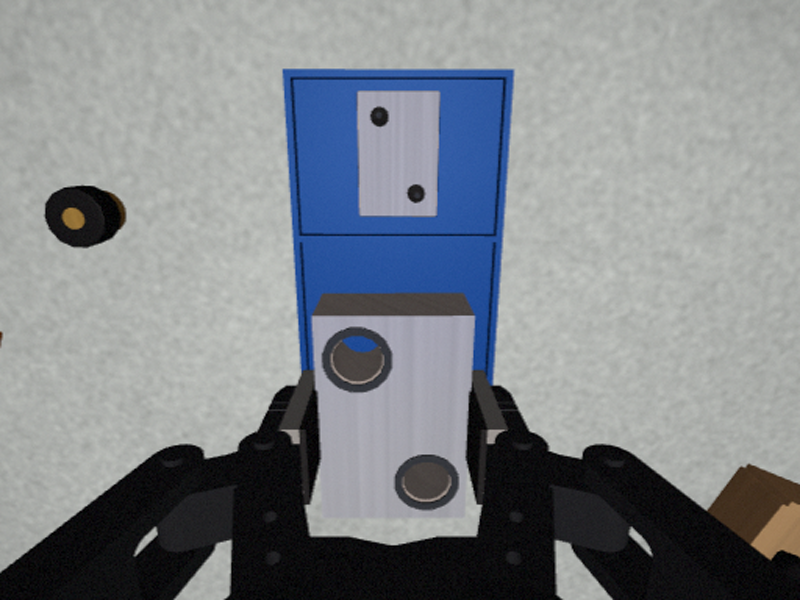

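The held diagonal_half shows its holes at (357,359) and (427,482). The blue mould is ahead at (398,153), with pins at (379,116) and (416,193), the same diagonal. The knob is at (80,216).

```bash
python3 - <<'E'
from h import *
c,s=pickle.load(open("w8.pkl","rb"));k=.64
print("mould",face(c,s,(398*k,155*k),.024,55,"pics/d6.png"))
for z in (.024,.031):
    P=[dark(c,s,np.array(u)*k,z,9)for u in((379,116),(416,193))];a,b=P[0][0],P[1][0];d=a-b
    print("pins",((a+b)/2).round(1),np.degrees(np.arctan2(d[1],d[0])-np.arctan2(10,20)).round(1),np.hypot(*d[:2]).round(1),[p[1] for p in P])
zt=s["eef_pos"][2]+.0198
R=Ro.from_quat(s["tcp_rot"]).as_matrix()
P=[dark(c,s,np.array(u)*k,zt,24,.62)for u in((357,359),(427,482))]
T=[R.T@(p[0]-np.array(s["eef_pos"])*1e3) for p in P];d=T[0]-T[1];m=(T[0]+T[1])/2
print("holes in tool",np.round(T,1),"mid",m.round(1),"ang",np.degrees(np.arctan2(d[1],d[0])).round(1),np.hypot(*d[:2]).round(1),[p[1] for p in P],"yaw",yaw(s))
E
```

```text
mould (array([ 570.7, -303.8]), np.float64(11.7), 64.4, 42.9)
pins [ 570.8 -303.9   24. ] 11.7 45.0 [124.15625, 110.75]
pins [ 570.9 -303.8   31. ] 11.7 43.8 [124.15625, 110.75]
holes in tool [[ 19.3 -10.2 -19.8]
 [-20.7   9.8 -19.8]] mid [ -0.7  -0.2 -19.8] ang -26.6 44.7 [1463.25, 1144.40625] yaw 0.20538309482344133
```

Call:
send_rows(
  series=[
    [[3.6,0.11,1,0,0,0,-1],[3.65,0.11,2,0,0,0.001,-1],[0,0,3,0,0,0,-1],[0,0,3,0,0,0,-1],[0,0,1,0,0,0,-1],[0,0,0,0,0,0,-1],[0,0,0,0,0,0,-1]],
  ],
)

```text
time: 18.68
eef_pos: [0.5732, -0.3049, 0.0604]
tcp_rot: [0.995, 0.102, 0.001, 0.001]
contact_force: [-0.0, -1.1, -1.7]
opening: 0.499
finger_force: 53.1
```

```bash
python3 - <<'E'
from h import *
from plant import ctrl
s=ctrl.get_state();print(s["eef_pos"],delta(s,(571.5,-303.9,26.2),.2042),s["contact_force"])
E
```

```text
[ 0.5731748  -0.30491604  0.0603506 ] (array([-0.15, -0.14,  3.41]), np.float64(0.001), 'tilt', array([-0.002 , -0.0022])) [-0.02394553 -1.0584536  -1.68420368]
```

Call:
send_rows(
  series=[
    [[-0.1,-0.1,0.7,0,0,0,-1],[0,0,1,0,0,0,-1],[0,0,0.8,0,0,0,-1],[0,0,0.6,0,0,0,-1],[0,0,0.28,0,0,0,-1],[0,0,0,0,0,0,-1],[0,0,0,0,0,0,-1]],
  ],
)

```text
time: 19.55
eef_pos: [0.5712, -0.304, 0.0263]
tcp_rot: [0.995, 0.102, -0.0, -0.0]
contact_force: [-3.4, 2.7, 6.3]
opening: 0.503
finger_force: 54.1
```

Call:
send_rows(
  series=[
    [[0,0,0,0,0,0,1],[0,0,0,0,0,0,1],[0,0,-1,0,0,0,1],[0,0,-4,0,0,0,1],[0,0,-5,0,0,0,1],[0,0,0,0,0,0,1]],
  ],
)

```text
time: 20.3
eef_pos: [0.5743, -0.3061, 0.1317]
tcp_rot: [0.995, 0.102, 0.004, 0.004]
contact_force: [-0.3, -0.2, 0.7]
opening: 0.998
finger_force: 0.0
```

```bash
python3 snap.py w9; python3 - <<'E'
from h import *
c,s=pickle.load(open("w9.pkl","rb"))
p=proj(c,(.5708,-.3039,.046),s)[0];print(p,face(c,s,p,.046,70,"pics/d7.png"))
d=pickle.load(open("shot0.pkl","rb"))
print("spanner fork",plane(d["scene"],np.array([(512,302),(530,289)])*.64,.006))
rows(s,(655,119,130),.2042,8,1)
E
```

```text
20.3 [ 0.57425992 -0.30609301  0.1316766 ] [0.99473791 0.10227319 0.00446322 0.00409402]
[246.93533437 201.20885961] (array([ 570.7, -303.9]), np.float64(11.8), 64.7, 42.8)
spanner fork [[0.69711979 0.11555278 0.006     ]
 [0.70693619 0.15307917 0.006     ]]
[[np.float64(2.07), np.float64(-5.0), np.float64(0.02), 0, 0, np.float64(0.0), 1], [np.float64(2.07), np.float64(-5.0), np.float64(0.02), 0, 0, np.float64(0.0), 1], [np.float64(2.07), np.float64(-5.0), np.float64(0.02), 0, 0, np.float64(0.0), 1], [np.float64(2.07), np.float64(-5.0), np.float64(0.02), 0, 0, np.float64(0.0), 1], [np.float64(2.07), np.float64(-5.0), np.float64(0.02), 0, 0, np.float64(0.0), 1], [np.float64(2.07), np.float64(-5.0), np.float64(0.02), 0, 0, np.float64(0.0), 1], [np.float64(2.07), np.float64(-5.0), np.float64(0.02), 0, 0, np.float64(0.0), 1], [np.float64(2.07), np.float64(-5.0), np.float64(0.02), 0, 0, np.float64(0.0), 1]]
```

View pics/w9.png

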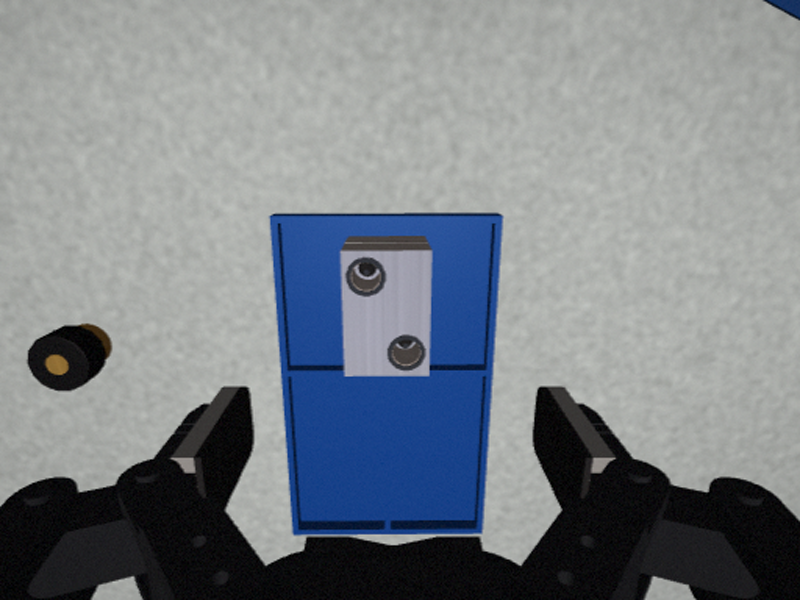

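diagonal_half lies flat on the blue mould at (386,313), face centre (570.7,-303.9) against the target of (570.8,-303.9), with a pin in each hole. Next is red slug A.

Call:
send_rows(
  series=[
    [[2.07,-5,0,0,0,0,1],[2.07,-5,0,0,0,0,1],[2.07,-5,0,0,0,0,1],[2.07,-5,0,0,0,0,1],[2.07,-5,0,0,0,0,1],[2.07,-5,0,0,0,0,1],[2.07,-5,0,0,0,0,1],[2.07,-5,0,0,0,0,1],[0,0,0,0,0,0,1],[0,0,0,0,0,0,1]],
  ],
)

```text
time: 21.6
eef_pos: [0.6509, 0.1214, 0.1232]
tcp_rot: [0.995, 0.103, -0.001, 0.0]
contact_force: [0.4, 0.1, 0.9]
opening: 1.0
finger_force: 0.0
```

```bash
python3 snap.py w10; python3 - <<'E'
from h import *
c,s=pickle.load(open("w10.pkl","rb"));slug(c,s,0,6,0)
print(delta(s,(655,121,4),.2042))
cv2.imwrite("pics/c10.png",cv2.resize(c["img"][20:320,56:456],(800,600))[:,:,::-1])
E
```

```text
21.6 [0.65086538 0.1214035  0.12319869] [ 9.94729718e-01  1.02522706e-01 -1.36669247e-03  1.22525893e-04]
slug 752.4 260.8 size 15.6 30.3 px [90.5 14.1] 1671
slug 711.3 212.5 size 30.5 29.7 px [149.5  90.9] 1831
slug 653.4 120.4 size 29.2 29.6 px [253.2 187. ] 1355
(array([ 0.43,  0.12, 11.92]), np.float64(0.001), 'tilt', array([0.0027, 0.    ]))
```

View pics/c10.png

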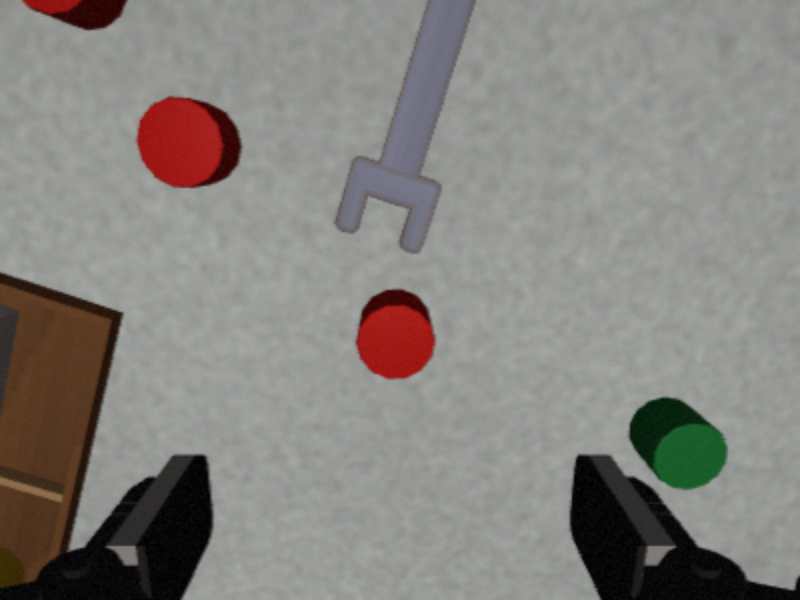

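The crop shows red A at (396,340), centred in front of the fingers, and it is the rightmost of the reds. The others are at (182,142) and (60,5), farther left. The spanner fork at (385,200) is clear of the fingers.

Call:
send_rows(
  series=[
    [[0.29,0.14,3,0,0,0,1],[0,0,3,0,0,0,1],[0,0,4,0,0,0,1],[0,0,1.75,0,0,0,1],[0,0,0,0,0,0,-1],[0,0,0,0,0,0,-1],[0,0,0,0,0,0,-1],[0,0,0,0,0,0,-1],[0,0,0,0,0,0,-1],[0,0,0,0,0,0,-1]],
  ],
  force=30,
)

```text
time: 22.9
eef_pos: [0.6566, 0.1208, 0.0096]
tcp_rot: [0.995, 0.102, 0.002, 0.0]
contact_force: [-0.7, 0.4, 6.1]
opening: 0.363
finger_force: 30.2
```

```bash
python3 - <<'E'
from h import *
from plant import ctrl
s=ctrl.get_state();print(s["eef_pos"],s["opening"],s["finger_force"],s["contact_force"]);s["eef_pos"]=np.array(s["eef_pos"]);s["eef_pos"][2]=.095
rows(s,(473.7,-355.1,95),1.775,12,-1)
E
```

```text
[0.65660224 0.120849   0.00955289] 0.36283819638768855 30.209450125694275 [-0.7261346   0.36641141  6.05046624]
[[np.float64(-2.3), np.float64(3.57), np.float64(-0.0), 0, 0, np.float64(-0.131), -1], [np.float64(-2.75), np.float64(3.24), np.float64(-0.0), 0, 0, np.float64(-0.131), -1], [np.float64(-3.15), np.float64(2.86), np.float64(-0.0), 0, 0, np.float64(-0.131), -1], [np.float64(-3.49), np.float64(2.42), np.float64(-0.0), 0, 0, np.float64(-0.131), -1], [np.float64(-3.78), np.float64(1.95), np.float64(-0.0), 0, 0, np.float64(-0.131), -1], [np.float64(-4.0), np.float64(1.44), np.float64(-0.0), 0, 0, np.float64(-0.131), -1], [np.float64(-4.15), np.float64(0.9), np.float64(-0.0), 0, 0, np.float64(-0.131), -1], [np.float64(-4.23), np.float64(0.35), np.float64(-0.0), 0, 0, np.float64(-0.131), -1], [np.float64(-4.24), np.float64(-0.2), np.float64(-0.0), 0, 0, np.float64(-0.131), -1], [np.float64(-4.18), np.float64(-0.75), np.float64(-0.0), 0, 0, np.float64(-0.131), -1], [np.float64(-4.05), np.float64(-1.29), np.float64(-0.0), 0, 0, np.float64(-0.131), -1], [np.float64(-3.84), np.float64(-1.81), np.float64(-0.0), 0, 0, np.float64(-0.131), -1]]
```

Call:
send_rows(
  series=[
    [[0,0,-4,0,0,0,-1],[0,0,-4.5,0,0,0,-1],[-2.3,3.57,0,0,0,-0.131,-1],[-2.75,3.24,0,0,0,-0.131,-1],[-3.15,2.86,0,0,0,-0.131,-1],[-3.49,2.42,0,0,0,-0.131,-1],[-3.78,1.95,0,0,0,-0.131,-1],[-4.0,1.44,0,0,0,-0.131,-1],[-4.15,0.9,0,0,0,-0.131,-1],[-4.23,0.35,0,0,0,-0.131,-1]],
  ],
)

```text
time: 24.15
eef_pos: [0.5323, -0.1976, 0.0922]
tcp_rot: [0.809, 0.588, 0.0, -0.0]
contact_force: [0.8, -0.6, -1.3]
opening: 0.357
finger_force: 29.8
```

Call:
send_rows(
  series=[
    [[-4.24,-0.2,0,0,0,-0.131,-1],[-4.18,-0.75,0,0,0,-0.131,-1],[-4.05,-1.29,0,0,0,-0.131,-1],[-3.84,-1.81,0,0,0,-0.131,-1],[0,0,2,0,0,0,-1],[0,0,3,0,0,0,-1],[0,0,0,0,0,0,-1],[0,0,0,0,0,0,-1]],
  ],
)

```text
time: 25.15
eef_pos: [0.4729, -0.3546, 0.0424]
tcp_rot: [0.63, 0.776, 0.0, -0.0]
contact_force: [-0.1, -0.2, -0.5]
opening: 0.36
finger_force: 29.8
```

```bash
python3 - <<'E'
from h import *
from plant import ctrl
s=ctrl.get_state();print(s["eef_pos"],s["opening"],s["finger_force"],delta(s,(473.7,-355.1,13.7),1.775))
E
```

```text
[ 0.47285397 -0.35459631  0.04240784] 0.36006796994297086 29.80561137199402 (array([-0.07,  0.07,  2.87]), np.float64(0.002), 'tilt', array([-0.0002,  0.    ]))
```

Call:
send_rows(
  series=[
    [[-0.07,0.07,1,0,0,0,-1],[0,0,1,0,0,0,-1],[0,0,0.6,0,0,0,-1],[0,0,0.22,0,0,0,-1],[0,0,0,0,0,0,-1],[0,0,0,0,0,0,-1]],
  ],
)

```text
time: 25.9
eef_pos: [0.4735, -0.356, 0.0142]
tcp_rot: [0.631, 0.776, -0.0, 0.0]
contact_force: [-0.6, 0.2, -0.0]
opening: 0.359
finger_force: 29.9
```

Call:
send_rows(
  series=[
    [[0,0,0.06,0,0,0,-1],[0,0,0,0,0,0,0.3],[0,0,0,0,0,0,0.4],[0,0,0,0,0,0,0.4],[0,0,-2,0,0,0,0.4],[0,0,-4,0,0,0,1],[0,0,-5,0,0,0,1],[0,0,0,0,0,0,1]],
  ],
)

```text
time: 26.9
eef_pos: [0.4762, -0.3588, 0.1309]
tcp_rot: [0.631, 0.776, -0.001, 0.006]
contact_force: [-0.3, 0.5, 1.1]
opening: 1.003
finger_force: 0.0
```

```bash
python3 snap.py w11; python3 - <<'E'
from h import *
c,s=pickle.load(open("w11.pkl","rb"));slug(c,s,0,6,0)
rows(s,(502,-137,120),1.775,5,1)
E
```

```text
26.9 [ 0.47620322 -0.35876589  0.13087513] [ 0.63056952  0.77610596 -0.00085349  0.00639423]
slug 472.3 -358.7 size 30.5 30.2 px [247.7 187. ] 1313
[[np.float64(4.24), np.float64(1.41), np.float64(0.22), 0, 0, np.float64(0.0), 1], [np.float64(4.24), np.float64(1.41), np.float64(0.22), 0, 0, np.float64(0.0), 1], [np.float64(4.24), np.float64(1.41), np.float64(0.22), 0, 0, np.float64(0.0), 1], [np.float64(4.24), np.float64(1.41), np.float64(0.22), 0, 0, np.float64(0.0), 1], [np.float64(4.24), np.float64(1.41), np.float64(0.22), 0, 0, np.float64(0.0), 1]]
```

Call:
send_rows(
  series=[
    [[4.17,1.45,0,0,0,0,1],[4.17,1.45,0,0,0,0,1],[4.17,1.45,0,0,0,0,1],[4.17,1.45,0,0,0,0,1],[4.17,1.45,0,0,0,0,1],[0,0,0,0,0,0,1],[0,0,0,0,0,0,1]],
  ],
)

```text
time: 27.82
eef_pos: [0.5013, -0.137, 0.123]
tcp_rot: [0.63, 0.776, -0.0, -0.0]
contact_force: [-0.4, -0.1, -0.4]
opening: 0.999
finger_force: 0.0
```

```bash
python3 snap.py w12; python3 - <<'E'
from h import *
c,s=pickle.load(open("w12.pkl","rb"))
p=proj(c,(.502,-.135,.03),s)[0];print(p)
g=c["img"].mean(2);x0,y0=int(p[0])-45,int(p[1])-45
m=(g[y0:y0+90,x0:x0+90]<60).astype(np.uint8)
ct=max(cv2.findContours(m,cv2.RETR_EXTERNAL,cv2.CHAIN_APPROX_NONE)[0],key=cv2.contourArea)[:,0,:]+[x0,y0]
X=plane(c,cv2.convexHull(ct)[:,0,:],.03,s)[:,:2]*1e3;print("dark hull at z30",cv2.minAreaRect(X.astype(np.float32)),len(ct))
for b in blobs(c["img"][y0:y0+90,x0:x0+90],12,30,80,60,15):print("brass",b[0]+[x0,y0],b[1],plane(c,b[0]+[x0,y0],.03,s))
cv2.imwrite("pics/c12.png",cv2.resize(c["img"][y0-30:y0+120,x0-55:x0+145],(800,600))[:,:,::-1])
E
```

```text
27.82 [ 0.50125587 -0.13701751  0.12296612] [ 6.30461073e-01  7.76220727e-01 -2.92363371e-04 -3.63209660e-04]
[254.5658369  193.84169226]
dark hull at z30 ((500.88800048828125, -131.92861938476562), (31.948835372924805, 35.685768127441406), 11.831391334533691) 120
brass [254.2 192.7] 184 [[ 0.50151596 -0.13412647  0.03      ]]
```

View pics/c12.png

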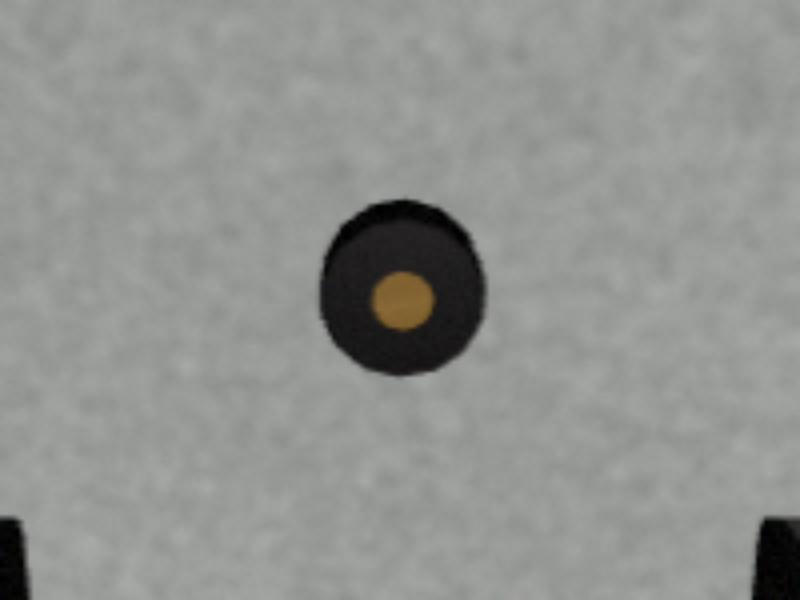

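The crop shows the knob standing at (402,290), brass dot (402,300) up, so the foot is down. Its centre is at (501.5,-134.1). Grasping its head next.

Call:
send_rows(
  series=[
    [[0.28,0.07,3,0,0,0,1],[0,0,3,0,0,0,1],[0,0,4,0,0,0,1],[0,0,2,0,0,0,1],[0,0,0,0,0,0,-1],[0,0,0,0,0,0,-1],[0,0,0,0,0,0,-1],[0,0,0,0,0,0,-1],[0,0,0,0,0,0,-1],[0,0,0,0,0,0,-1]],
  ],
  force=30,
)

```text
time: 29.12
eef_pos: [0.5029, -0.1348, 0.005]
tcp_rot: [0.631, 0.776, 0.0, 0.002]
contact_force: [-1.1, -1.6, 6.3]
opening: 0.386
finger_force: 30.1
```

```bash
python3 - <<'E'
from h import *
from plant import ctrl
s=ctrl.get_state();print(s["eef_pos"],s["opening"],s["finger_force"],s["contact_force"])
rows(s,(461.3,-295.4,s["eef_pos"][2]*1e3),1.775,4,-1)
E
```

```text
[ 0.50293692 -0.13483056  0.00498759] 0.385684104216165 30.10548233985901 [-1.13859915 -1.63967685  6.27579536]
[[np.float64(-3.72), np.float64(-1.84), np.float64(-0.0), 0, 0, np.float64(0.001), -1], [np.float64(-3.72), np.float64(-1.84), np.float64(-0.0), 0, 0, np.float64(0.001), -1], [np.float64(-3.72), np.float64(-1.84), np.float64(-0.0), 0, 0, np.float64(0.001), -1], [np.float64(-3.72), np.float64(-1.84), np.float64(-0.0), 0, 0, np.float64(0.001), -1]]
```

Call:
send_rows(
  series=[
    [[0,0,-4,0,0,0,-1],[0,0,-4.5,0,0,0,-1],[-3.72,-1.84,0,0,0,0,-1],[-3.72,-1.84,0,0,0,0,-1],[-3.72,-1.84,0,0,0,0,-1],[-3.72,-1.84,0,0,0,0,-1],[0,0,3,0,0,0,-1],[0,0,2.5,0,0,0,-1],[0,0,0,0,0,0,-1],[0,0,0,0,0,0,-1]],
  ],
)

```text
time: 30.38
eef_pos: [0.4605, -0.2948, 0.0341]
tcp_rot: [0.631, 0.776, 0.0, 0.0]
contact_force: [-0.8, -0.3, 0.2]
opening: 0.383
finger_force: 30.0
```

```bash
python3 - <<'E'
from h import *
from plant import ctrl
s=ctrl.get_state();print(s["eef_pos"],s["opening"],s["finger_force"],delta(s,(461.3,-295.4,9.2),1.775))
E
```

```text
[ 0.46051829 -0.29477604  0.03410026] 0.38325980920519215 30.04416525363922 (array([-0.08,  0.06,  2.49]), np.float64(0.002), 'tilt', array([ 0.0006, -0.0005]))
```

Call:
send_rows(
  series=[
    [[0,0,1,0,0,0,-1],[0,0,0.8,0,0,0,-1],[0,0,0.5,0,0,0,-1],[0,0,0.2,0,0,0,-1],[0,0,0,0,0,0,-1],[0,0,0,0,0,0,-1]],
  ],
)

```text
time: 31.12
eef_pos: [0.4601, -0.2947, 0.009]
tcp_rot: [0.631, 0.776, -0.0, -0.0]
contact_force: [-2.7, 1.4, 6.1]
opening: 0.389
finger_force: 30.4
```

Call:
send_rows(
  series=[
    [[0,0,0,0,0,0,0.3],[0,0,0,0,0,0,0.4],[0,0,0,0,0,0,0.4],[0,0,-2,0,0,0,0.4],[0,0,-4,0,0,0,1],[0,0,-5,0,0,0,1],[0,0,-5,0,0,0,1],[0,0,-2,0,0,0,1],[0,0,0,0,0,0,1],[0,0,0,0,0,0,1]],
  ],
)

```text
time: 32.38
eef_pos: [0.4594, -0.2941, 0.1868]
tcp_rot: [0.631, 0.776, 0.0, -0.001]
contact_force: [-0.1, -0.0, 0.6]
opening: 1.0
finger_force: 0.0
```

```bash
python3 snap.py w13; python3 - <<'E'
from h import *
from plant import ctrl
c,s=pickle.load(open("w13.pkl","rb"));b=ctrl.read_camera("side")
a=b["img"][120:360,90:420]
cv2.imwrite("pics/f.png",np.hstack([cv2.resize(c["img"],(400,300)),cv2.resize(a,(400,300))])[:,:,::-1])
d=pickle.load(open("shot0.pkl","rb"))["side"]["img"]
for col,lo,hi in (("red",0,5),("grn",60,88)):
    for im in (d,b["img"]): print(col,[(x[0].tolist(),x[1]) for x in blobs(im,lo,hi)])
E
```

```text
32.38 [ 0.45943286 -0.29411296  0.18676375] [ 6.30673511e-01  7.76047236e-01  8.46132812e-05 -1.26578746e-03]
red [([199.7, 219.8], 177), ([150.8, 229.3], 211), ([118.7, 231.4], 222)]
red [([378.8, 162.5], 136), ([150.8, 229.3], 215), ([118.6, 231.4], 224)]
grn [([498.7, 90.4], 437), ([247.4, 194.4], 54)]
grn [([247.5, 194.4], 53)]
```

View pics/f.png

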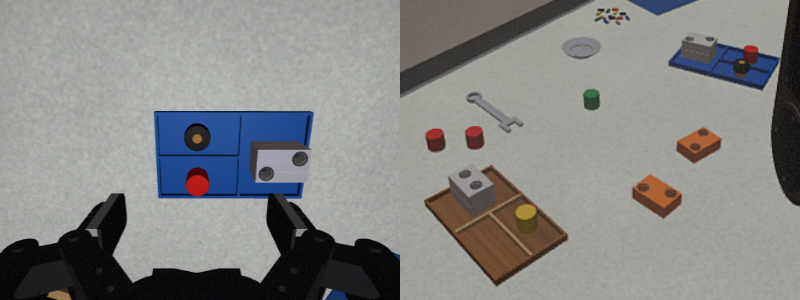

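The final picture shows both moulds closed. Yellow stands in the wooden tray at (526,218). The knob (196,137) and red slug (197,180) stand in separate blue cells. Green and the other reds haven't moved, and the spanner and dish look undisturbed. I'm handing it in.

```bash
python3 -c "
from plant import ctrl
print(ctrl.sign_off())"
```

```text
the job is handed in; nothing more can be done
None
```

Both kits are made up and handed in at about 32 s: both moulds are closed and seated, yellow is in the wooden tray, and red and the knob (brass foot down) are in separate blue-tray cells; green, spanner and dish were left where they were.

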